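# Shut down the bench tester, jack it up and hold it

## Robot

A 6-joint arm with a two-finger parallel gripper is mounted at the origin on the work surface. World frame = base frame: x ahead of the robot, y to its left, z up, the work surface at z = 0. Lengths are in m, angles in rad, forces in N, time in s.
With the tool pointing down it reaches from about 0.3 to 0.85 m from the base axis. Payload 5.4 kg.
Tool frame: the origin (TCP) lies at the very end of the fingers, on their centre line; the grasp point (between the pads) lies 19 mm behind it; z points along the fingers, y is the line along which they close (so a half turn about z gives the same grasp; the last joint's range is limited). The gripper opens to 85 mm and grips with 20 to 120 N. Pads are 22 mm wide; open, the fingers measure 114 mm over their backs; the gripper's body (76 mm by 85 mm) begins 54 mm behind the grasp point. The pads swing forward as they close: fully open they stand 13 mm farther back than shut.
Start: joints at [0.962, 0.158, 1.597, -0, 1.386, -0.21], TCP at [0.223, 0.53, 0.231] pointing down, gripper open.
Joint ranges: [-2.91, 2.91], [-0.94, 2.29], [0.18, 2.7], [-1.29, 4.43], [0.17, 2.64], [-3, 3]. Speed limits (rad/s): [2.57, 2.57, 3.14, 3.14, 3.14, 3.14].

## Interface

Orientations are given as a unit quaternion [x, y, z, w].
In Python, from plant import bot gives the robot as it stands.
- The arm moves only by the shell command python3 -m jog 'ROWS' [FORCE]. ROWS is JSON, a list of rows, each a list of 3 entries, a list of its own where there are three numbers: the opening in per cent of the stroke, from 0 (shut) to 100 (fully open), then the shift along the tool's x, y, z in m, then the turn about the tool's z in degrees. In form: [[claw, [x, y, z], yaw], ...]. A call has 1 to 10 rows; each row shifts and turns the commanded pose from where the row before left it, along the tool's axes as they then stand; what a row does not reach is not made up. A row lasts 1/12 s, in which the tool goes at most 41.7 mm and 7.16 degrees, less where a joint would pass 70% of its speed; a pose out of reach is approached as far as the arm can. A call is refused whole if a number of a shift passes 0.0417 or a number of a turn 7.16, either way. A call with a gripper value outside its range is refused whole. The fingers move at their own pace and stop on an object; FORCE is the grip in N (left out, the last holds). Time passes only in rows, so rows that do not move let the fingers close. It gives the time, the measured TCP pose, the force, the opening and the grip force at its end, in the units of the state.
- bot.observe(): the state, without advancing time (a new reading comes with each control period).
- bot.read_camera(name): name is "side" or "top"; returns (picture, depth): 480x640x3 uint8, red, green, blue; 480x640 float32, m along the optical axis (not along the pixel's ray), 0 where there is no reading.
- bot.camera_model(name): a dict with "fx", "fy", "cx", "cy" (pixels), "k1" (the pictures are not rectified: a ray, as slopes to the right and down, at radius r is drawn at 1 + k1 r^2 times it, then the intrinsics apply), "world_to_cam" (4x4, takes a point from world to camera coordinates). Camera axes: x right, y down, z forward; pixel columns grow to the right and rows downward; lengths in m; the calibration is good to about 2 mm. A picture is of the moment at which its call begins. camera_model takes no time and is no camera call.
- bot.hand_in(): hands the job in; it is judged then, once.
The state is a dict: "t": time; "joints": joint angles; "qvel": joint speeds; "tau": joint torques, N m; "position": TCP position; "ee_rot": TCP orientation; "wrist_force": force on the tool from outside, world axes, zero at the start; "ft_torque": the same for the moment, N m; "opening": opening from 0.0 (shut) to 1.0 (fully open); "gripper_force": force on a finger pad.
Only numpy, scipy, OpenCV 4.12 (cv2) and the standard library are available. Lean on these libraries where they do the work, as an engineer would, in place of code of your own. Each camera call takes 0.05 s, during which the arm holds its last target. There are 200 camera calls.

## Task

Shut the bench tester down on its keypad: press the round key, then the square key, then the narrow bar key, each fully down and one at a time. Then set the lever jack down on the bench with its saddle centred under the tester's marked lift pad (the round one with the raised ring, not the plain rectangular bracket), let go of it, and give the handle a full pump, all the way down and all the way back up. Push the handle all the way down once more and finish holding it down, the tester's chassis resting raised on the saddle and nothing else; leave the other things on the bench alone.

Things in the scene. Friction and masses are not known exactly. Their poses are not given: they have to be found in the camera images.
- lift_pad (a point): Marked lift pad: round steel pad, 48 mm across, 10 mm thick, raised ring and centre dot on top, on a short arm at the tester's lower front. Site: centre of its flat underside, 80 mm above the bench with the chassis down. x points level from the pad straight into the tester, z up. The tester's front (chassis and base) is 45 mm beyond the centre along x; under the pad is free space down to the bench.
- tester: Dark fixed base (260 deep x 280 wide x 55 mm high) of the bench tester; origin at the centre of its underside, x from front to rear. On it the grey chassis, 255 x 280 x 100 mm, its top 160 mm above the bench. A plain rectangular bracket (45 mm wide, 33 mm out) sits on the same front 135 mm along -y from the lift pad: not a lift point.
- chassis (a joint): Tilt of the tester's chassis about its rear lower edge, 300 mm behind the lift pad: 0 down on the base, grows as the front is raised (stop at 0.3 rad). It takes 9 to 14 N at the lift pad and falls back by its weight. A full jack stroke tilts it by about 0.07 rad.
- jack_grip (a point): Carrying post of the loose lever jack (0.9 kg, balanced at the post): upright block 22 mm along x, 16 mm across y, top 105 mm above the jack's underside; point on it at 85 mm. x points along the jack to the saddle, 95 mm ahead; the paddle is 132 mm behind. Base 20 mm high, 86 mm wide, from 125 mm ahead to 155 mm behind the post; round housing 48 mm across, 54 mm high under the saddle.
- saddle_top (a point): Saddle of the jack: level round steel disc, 36 mm across, on a vertical ram. Site at the centre of its top face, 66 mm above the jack's underside with the handle up (14 mm below the lift pad's underside); it rises 36 mm at full stroke. Axes as those of the jack.
- handle_paddle (a point): Rubber paddle (42 x 50 mm) at the rear end of the jack's handle, pushed down from above. Site at the middle of its upper face, 114 mm above the bench with the handle up, about 59 mm fully down; it swings on a 112 mm radius about a cross pin 30 mm behind the post, 62 mm high, so it also shifts about 10 mm away from the post going down.
- handle (a joint): Pump handle of the jack: 0 up (rest, sloping 0.42 rad up to the rear), 0.5 rad fully down (stop). The saddle rises 7.2 mm per 0.1 rad and meets the pad at about 0.2. Springs back up by itself when let go, the saddle going down with it. About 3 N at the paddle moves it unloaded, 8 to 12 N when lifting; damping adds more if pushed fast.
- key_round_top (a point): Round key (38 mm across): its top face is what to press. It stands 14 mm proud of its grey housing, which is 46 x 54 mm and ends 36 mm above the bench; the untouched top is 50 mm above the bench. Site at the centre of the top; its axes are those of the keypad.
- key_square_top (a point): Square key (24 x 24 mm): its top face is what to press. It stands 14 mm proud of its grey housing, which is 46 x 54 mm and ends 36 mm above the bench; the untouched top is 50 mm above the bench. Site at the centre of the top; its axes are those of the keypad.
- key_bar_top (a point): Narrow bar key (12 mm along x, 40 mm along y): its top face is what to press. It stands 14 mm proud of its grey housing, which is 46 x 54 mm and ends 36 mm above the bench; the untouched top is 50 mm above the bench. Site at the centre of the top; its axes are those of the keypad.
- key_round (a joint): Travel of the round key: 0 untouched, 0.007 m fully down; springs back when released. About 5 N takes it fully down. The three keys stand 55 mm apart in a row along the keypad's x axis, in any order; all are white plastic.
- key_square (a joint): Travel of the square key: 0 untouched, 0.007 m fully down; springs back when released. About 5 N takes it fully down. The three keys stand 55 mm apart in a row along the keypad's x axis, in any order; all are white plastic.
- key_bar (a joint): Travel of the narrow bar key: 0 untouched, 0.007 m fully down; springs back when released. About 5 N takes it fully down. The three keys stand 55 mm apart in a row along the keypad's x axis, in any order; all are white plastic.
- screwdriver: Bystander: screwdriver 170 mm long lying on the bench. Leave alone.
- wrench: Bystander: flat wrench 160 mm long lying on the bench. Leave alone.
- bottle: Bystander: white bottle, 56 mm across, 150 mm high; origin at its foot. Leave alone.
- carton: Bystander: small carton 80 x 60 x 50 mm; origin at the centre of its underside. Leave alone.
- motor: Bystander: small motor, 60 mm across and 65 mm high, standing on end; origin at its foot. Leave alone.
- mug: Bystander: white mug, 76 mm across and 90 mm high; origin at its foot. Leave alone.

How it is judged:
By the outcome, as a careful person would: the job done as asked, in the order asked, and still so for the second after the job is handed in, while the arm keeps its last pose, push and grip.
It also fails if it takes over 72 s, if anything falls off the work surface, if the arm or the gripper's body presses on something with over 40 N, if the wrist force passes 120 N, or if a joint passes its speed limit or range.

## Working session

There is one attempt and no reset: what is moved stays moved. The work goes in short steps, Python scripts to look and compute and a shell command to move; the robot and the scene stay as the last step left them, time stands still between calls to the robot, and variables do not carry over. Pictures are saved under pics/ and viewed, at most 10 in all, crops included, and the job is handed in when it is done.

```bash
mkdir -p pics; cat > h.py <<'E'
import numpy as np, cv2
from plant import bot
def snap(n,f):
    im,d=bot.read_camera(n); cv2.imwrite(f'pics/{f}.png',im[:,:,::-1]); np.save(f'pics/{f}.npy',d); return im,d
def rays(n,uv):
    m=bot.camera_model(n); K=np.array([[m['fx'],0,m['cx']],[0,m['fy'],m['cy']],[0,0,1]])
    s=cv2.undistortPoints(np.array(uv,float).reshape(-1,1,2),K,np.array([m['k1'],0,0,0.]))[:,0]
    return np.c_[s,np.ones(len(s))],np.linalg.inv(np.array(m['world_to_cam']))
def atz(n,uv,z):
    r,T=rays(n,uv); d=r@T[:3,:3].T; o=T[:3,3]; z=np.broadcast_to(z,len(d)); return o+d*((z-o[2])/d[:,2])[:,None]
def cloud(n,d):
    v,u=np.mgrid[0:480,0:640]; r,T=rays(n,np.c_[u.ravel(),v.ravel()])
    return (r*d.ravel()[:,None]@T[:3,:3].T+T[:3,3]).reshape(480,640,3)
E
python3 - <<'E'
from h import *
snap('top','t0');snap('side','s0');o=bot.observe();print(o['t'],o['position'],o['ee_rot'],o['wrist_force'])
for n in('top','side'):
  m=bot.camera_model(n);print(m['fx'],m['k1'],np.linalg.inv(np.array(m['world_to_cam']))[:3].round(3))
E
```

```text
0.1 [0.22297027 0.52941508 0.23041901] [ 1.98067119e-01  9.80188083e-01 -7.91853092e-04 -3.34469837e-04] [-0.35014183  0.1891042  -0.48701378]
467.2693516908198 -0.0664039501415844 [[-0.003 -0.98   0.2    0.252]
 [-1.     0.003 -0.004  0.072]
 [ 0.003 -0.2   -0.98   1.419]]
460.95867957227614 -0.021705082660976937 [[ 0.9   -0.327  0.288  0.199]
 [-0.436 -0.691  0.577 -0.559]
 [ 0.01  -0.645 -0.764  0.92 ]]
```

View pics/t0.png

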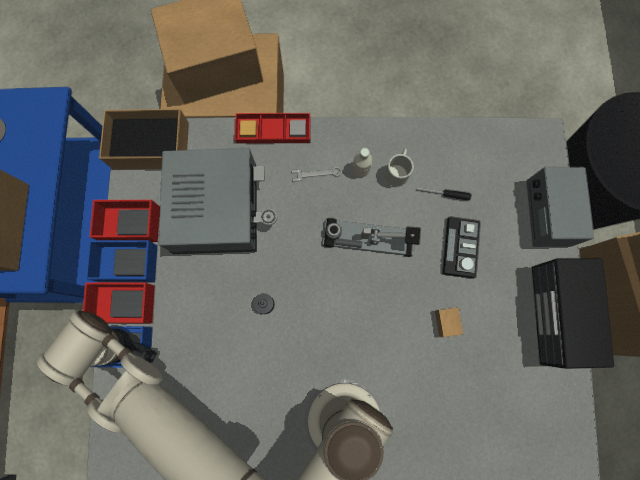

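View pics/s0.png

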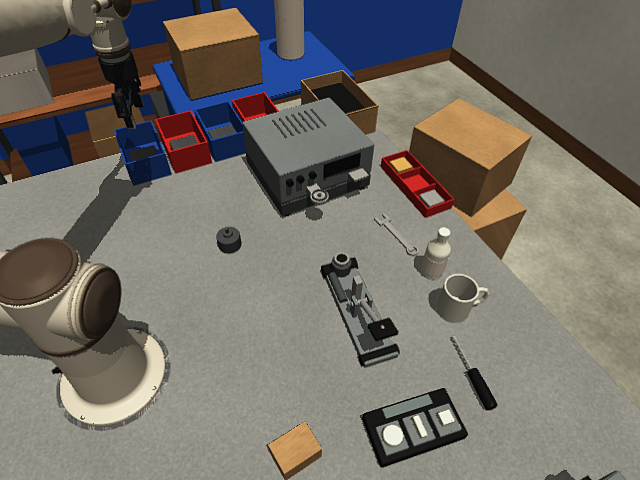

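The top view shows the pad at about (267,217), the saddle at (334,229), the paddle at (413,236), and the keys: round (467,264), bar (468,246), square (470,228). I'll zoom in on both views to refine these.

```bash
python3 - <<'E'
from h import *
a=cv2.imread('pics/t0.png')[160:285,240:490]; b=cv2.imread('pics/s0.png')[170:470,290:490]
a=cv2.resize(a,(800,400),interpolation=cv2.INTER_CUBIC)
cv2.imwrite('pics/ta.png',a)
cv2.imwrite('pics/sa.png',cv2.resize(b,(400,600),interpolation=cv2.INTER_CUBIC))
for n,f,pts in(('top','t0',dict(pad=(267,217),sad=(334,229),post=(375,234),padl=(413,236),r=(467,264),b=(468,246),s=(470,228))),('side','s0',dict(pad=(319,196),sad=(342,261),padl=(382,328),r=(393,435),b=(420,426),s=(446,416)))):
  c=cloud(n,np.load(f'pics/{f}.npy'))
  for k,(u,v) in pts.items(): print(n,k,np.median(c[v-1:v+2,u-1:u+2].reshape(-1,3),0).round(4))
E
```

```text
top pad [0.5849 0.2221 0.0924]
top sad [0.5544 0.026  0.0657]
top post [ 0.5391 -0.0952  0.0648]
top padl [ 0.5223 -0.1979  0.1153]
top r [ 0.4504 -0.3702  0.0477]
top b [ 0.505  -0.3765  0.0485]
top s [ 0.5602 -0.3873  0.0495]
side pad [0.5845 0.2143 0.0927]
side sad [0.5503 0.0187 0.0647]
side padl [ 0.5231 -0.1997  0.1144]
side r [ 0.4521 -0.3725  0.049 ]
side b [ 0.5061 -0.3806  0.0489]
side s [ 0.5607 -0.3864  0.0489]
```

View pics/ta.png

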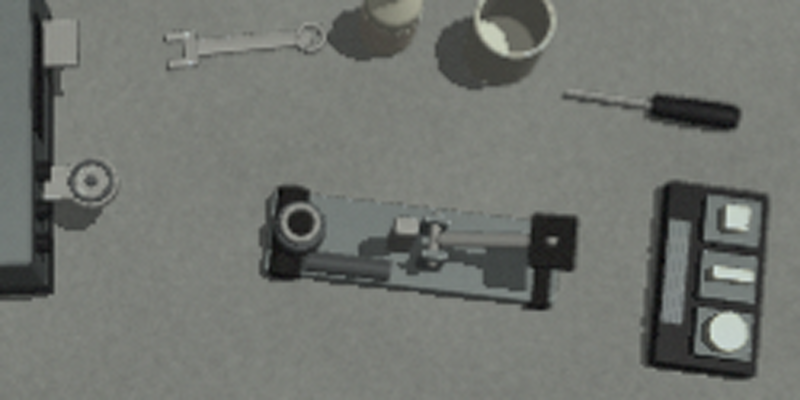

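View pics/sa.png

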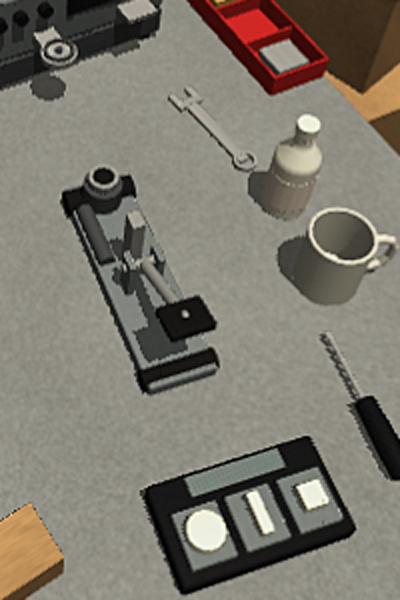

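The crops give sharper centres: top pad (268.4,216.3), saddle (333.5,230.3), post (366,230.5), paddle (412.3,234.8). I'll project these at the known heights and compare the two cameras.

```bash
python3 - <<'E'
from h import *
z=[.09,.066,.105,.114,.05,.05,.05]
a=atz('top',[(268.4,216.3),(333.5,230.3),(366,230.5),(412.3,234.8),(467.2,263.1),(468.8,244.7),(470,227.8)],np.array(z))
b=atz('side',[(320.2,195.8),(341.2,259.7),(358.2,276.5),(382.2,326.7),(392.7,434.2),(419.2,424.7),(446.2,416.7)],np.array(z))
for k,p,q in zip('pad sad post padl r b s'.split(),a,b): print(k,p[:2].round(4),q[:2].round(4),((p+q)/2)[:2].round(4))
m=(a+b)/2
print('jackdir',np.degrees(np.arctan2(*(m[1]-m[3])[1::-1])),np.linalg.norm((m[1]-m[3])[:2]),np.linalg.norm((m[1]-m[2])[:2]))
# tester front edge via top surface cloud z~.16
for n,f in(('top','t0'),('side','s0')):
  c=cloud(n,np.load(f'pics/{f}.npy')).reshape(-1,3)
  s=c[(abs(c[:,2]-.16)<.006)&(c[:,1]>.2)&(c[:,1]<.6)&(c[:,0]>.3)&(c[:,0]<.85)]
  r=cv2.minAreaRect(s[:,:2].astype(np.float32)*1000);print(n,len(s),r,cv2.boxPoints(r).round(0).tolist())
E
```

```text
pad [0.5876 0.2188] [0.5889 0.2157] [0.5883 0.2172]
sad [0.5504 0.0275] [0.55   0.0219] [0.5502 0.0247]
post [ 0.5409 -0.0648] [ 0.5459 -0.0621] [ 0.5434 -0.0635]
padl [ 0.5261 -0.1964] [ 0.5251 -0.1968] [ 0.5256 -0.1966]
r [ 0.453  -0.3708] [ 0.4521 -0.3712] [ 0.4525 -0.371 ]
b [ 0.5087 -0.3793] [ 0.506 -0.378] [ 0.5073 -0.3786]
s [ 0.5607 -0.3865] [ 0.5605 -0.3878] [ 0.5606 -0.3871]
jackdir 83.66305516663233 0.22269288921992025 0.08846323068005606
top 8250 ((632.2774047851562, 394.01678466796875), (279.56036376953125, 254.89959716796875), 1.6302112340927124) [[489.0, 517.0], [496.0, 263.0], [776.0, 271.0], [768.0, 525.0]]
side 5876 ((631.414306640625, 392.5163269042969), (281.2880859375, 260.6980895996094), 1.6353647708892822) [[487.0, 519.0], [495.0, 258.0], [776.0, 266.0], [768.0, 527.0]]
```

Both cameras agree to within 3–5 mm, and the sizes fit. Jack heading is about 83.7° and the tester's about 91.6°. First I'll shut the gripper and turn the tool so its x lies along the jack, a turn of about +73.4°.

```bash
cat >> h.py <<'E'
from scipy.spatial.transform import Rotation as R
def st():
    o=bot.observe(); r=R.from_quat(o['ee_rot']).as_matrix()
    print('t',round(o['t'],2),'p',np.round(o['position'],4),'xang',np.degrees(np.arctan2(r[1,0],r[0,0])).round(2),'tilt',np.degrees(np.arccos(-r[2,2])).round(2),'F',np.round(o['wrist_force'],1),'open',round(float(o['opening']),3),'g',o['gripper_force'],'q',np.round(o['joints'],2)); return np.array(o['position']),r
def go(*ps):
    p,r=st()
    for q in ps: q=np.array(q); print(q,'tool shift mm',(1000*r.T@(q-p)).round(1)); p=q
E
python3 -m jog '[[0,[0,0,0],7],[0,[0,0,0],7],[0,[0,0,0],7],[0,[0,0,0],7],[0,[0,0,0],7],[0,[0,0,0],7],[0,[0,0,0],7],[0,[0,0,0],7],[0,[0,0,0],7],[0,[0,0,0],7]]' 40
python3 -m jog '[[0,[0,0,0],3.4],[0,[0,0,0],0]]'
python3 -c "
from h import *
go([.45,.2,.23],[.4525,-.371,.15],[.4525,-.371,.06])"
```

```text
t: 0.93
position: [0.2231, 0.5295, 0.2307]
ee_rot: [0.727, 0.687, -0.001, 0.0]
wrist_force: [0.7, 0.1, -0.3]
opening: 0.003
gripper_force: 0.0
t: 1.1
position: [0.2231, 0.5296, 0.2307]
ee_rot: [0.745, 0.667, -0.001, 0.0]
wrist_force: [-0.1, -0.0, -0.8]
opening: -0.007
gripper_force: 0.0
t 1.1 p [0.2231 0.5296 0.2307] xang 83.67 tilt 0.06 F [-0.1 -0.  -0.8] open -0.007 g 0.0 q [0.96 0.16 1.6  0.   1.39 1.07]
[0.45 0.2  0.23] tool shift mm [-302.5  261.8    0.9]
[ 0.4525 -0.371   0.15  ] tool shift mm [-567.2   65.5   80.5]
[ 0.4525 -0.371   0.06  ] tool shift mm [ 0.1  0.  90. ]
```

```bash

python3 -m jog '[[0,[-0.03,0.026,0],0],[0,[-0.03,0.026,0],0],[0,[-0.03,0.026,0],0],[0,[-0.03,0.026,0],0],[0,[-0.03,0.026,0],0],[0,[-0.03,0.026,0],0],[0,[-0.03,0.026,0],0],[0,[-0.03,0.026,0],0],[0,[-0.03,0.026,0],0],[0,[-0.032,0.028,0],0]]' >/dev/null
python3 -m jog '[[0,[-0.038,0.0044,0.004],0],[0,[-0.038,0.0044,0.004],0],[0,[-0.038,0.0044,0.004],0],[0,[-0.038,0.0044,0.004],0],[0,[-0.038,0.0044,0.004],0],[0,[-0.038,0.0044,0.004],0],[0,[-0.038,0.0044,0.004],0],[0,[-0.038,0.0044,0.004],0],[0,[-0.038,0.0044,0.004],0],[0,[-0.038,0.0044,0.004],0]]' >/dev/null
python3 -m jog '[[0,[-0.038,0.0044,0.008],0],[0,[-0.038,0.0044,0.008],0],[0,[-0.038,0.0044,0.008],0],[0,[-0.037,0.0044,0.008],0],[0,[-0.036,0.0044,0.008],0],[0,[0,0,0],0],[0,[0,0,0],0]]'
python3 -c "
from h import *
go([.4525,-.371,.06],[.4525,-.371,.042],[.4525,-.371,.06],[.5606,-.3871,.06],[.5606,-.3871,.042],[.5606,-.3871,.06],[.5073,-.3786,.06])"
```

```text
t: 3.35
position: [0.4534, -0.3701, 0.15]
ee_rot: [0.745, 0.667, 0.0, -0.001]
wrist_force: [0.6, 1.4, -0.4]
opening: -0.004
gripper_force: 0.0
t 3.35 p [ 0.4534 -0.3701  0.15  ] xang 83.7 tilt 0.13 F [ 0.6  1.4 -0.4] open -0.004 g 0.0 q [-0.89  0.26  1.65  0.    1.24 -0.78]
[ 0.4525 -0.371   0.06  ] tool shift mm [-1.1 -0.6 90. ]
[ 0.4525 -0.371   0.042 ] tool shift mm [-0.  0. 18.]
[ 0.4525 -0.371   0.06  ] tool shift mm [  0.  -0. -18.]
[ 0.5606 -0.3871  0.06  ] tool shift mm [ -4.1 109.2  -0.2]
[ 0.5606 -0.3871  0.042 ] tool shift mm [-0.  0. 18.]
[ 0.5606 -0.3871  0.06  ] tool shift mm [  0.  -0. -18.]
[ 0.5073 -0.3786  0.06  ] tool shift mm [  2.6 -53.9   0.1]
```

```bash

python3 -m jog '[[0,[-0.001,0,0.03],0],[0,[0,0,0.03],0],[0,[0,0,0.03],0],[0,[0,0,0.004],0],[0,[0,0,0.004],0],[0,[0,0,0.004],0],[0,[0,0,0.004],0],[0,[0,0,0.003],0],[0,[0,0,0],0],[0,[0,0,0],0]]'
python3 -c "
from h import *
st();snap('side','k1')"
```

```text
t: 4.18
position: [0.4553, -0.3707, 0.0439]
ee_rot: [0.745, 0.668, 0.0, 0.002]
wrist_force: [1.9, 2.4, 3.7]
opening: 0.001
gripper_force: 2.2
t 4.18 p [ 0.4553 -0.3707  0.0439] xang 83.75 tilt 0.18 F [1.9 2.4 3.7] open 0.001 g 2.1847655707824742 q [-0.89  0.4   1.7   0.    1.04 -0.78]
```

```bash

for i in 1 2; do python3 -m jog '[[0,[0,0,0.002],0],[0,[0,0,0.001],0],[0,[0,0,0],0],[0,[0,0,0],0]]' | grep -E "pos|wrist"; done
```

```text
position: [0.4554, -0.3709, 0.0428]
wrist_force: [-2.7, 6.9, 19.9]
position: [0.4556, -0.371, 0.0424]
wrist_force: [-8.8, 12.7, 39.0]
```

Round key is bottomed (force jump to 39 N). Up, then the square key.

```bash

python3 -m jog '[[0,[0,0,-0.015],0],[0,[0,0,-0.025],0],[0,[0,0,0],0],[0,[-0.001,0.027,0],0],[0,[-0.001,0.027,0],0],[0,[-0.001,0.027,0],0],[0,[-0.001,0.027,0],0],[0,[0,0,0],0],[0,[0,0,0],0]]'
python3 -c "
from h import *
go([.5606,-.3871,.06])"
```

```text
t: 5.65
position: [0.5614, -0.3856, 0.0753]
ee_rot: [0.744, 0.668, -0.0, -0.0]
wrist_force: [-0.9, -0.6, 1.2]
opening: 0.0
gripper_force: 0.0
t 5.65 p [ 0.5614 -0.3856  0.0753] xang 83.82 tilt 0.06 F [-0.9 -0.6  1.2] open 0.0 g 0.0 q [-0.78  0.57  1.39 -0.    1.18 -0.67]
[ 0.5606 -0.3871  0.06  ] tool shift mm [-1.6 -0.6 15.3]
```

```bash

python3 -m jog '[[0,[-0.001,0,0.02],0],[0,[0,0,0.004],0],[0,[0,0,0.004],0],[0,[0,0,0.004],0],[0,[0,0,0.003],0],[0,[0,0,0.002],0],[0,[0,0,0.001],0],[0,[0,0,0],0],[0,[0,0,0],0]]' | grep -E "pos|wrist"
python3 -m jog '[[0,[0,0,0.001],0],[0,[0,0,0],0],[0,[0,0,0],0]]' | grep -E "pos|wrist"
```

```text
position: [0.5602, -0.3867, 0.0427]
wrist_force: [-12.8, 8.2, 24.6]
position: [0.5602, -0.3867, 0.0427]
wrist_force: [-14.5, 11.0, 28.9]
```

```bash

python3 -m jog '[[0,[0,0,-0.015],0],[0,[0,0,-0.024],0],[0,[0,0,0],0],[0,[0.001,-0.027,0],0],[0,[0.001,-0.026,0],0],[0,[0,0,0],0],[0,[0,0,0],0]]' |grep -E "pos|wrist"
python3 -m jog '[[0,[0,0,0.02],0],[0,[0,0,0.004],0],[0,[0,0,0.004],0],[0,[0,0,0.004],0],[0,[0,0,0.003],0],[0,[0,0,0.002],0],[0,[0,0,0.001],0],[0,[0,0,0],0],[0,[0,0,0],0]]' | grep -E "pos|wrist"
python3 -m jog '[[0,[0,0,0.001],0],[0,[0,0,0],0],[0,[0,0,0],0]]' | grep -E "pos|wrist"
```

```text
position: [0.5074, -0.3786, 0.0757]
wrist_force: [-0.1, -0.2, -0.3]
position: [0.5091, -0.379, 0.0427]
wrist_force: [-9.7, 9.4, 24.8]
position: [0.5091, -0.3791, 0.0426]
wrist_force: [-12.3, 11.5, 30.0]
```

```bash
python3 -c "
from h import *
st();snap('side','k2')
im=cv2.imread('pics/k2.png')[340:480,330:500];cv2.imwrite('pics/k2c.png',cv2.resize(im,None,fx=3,fy=3))"
```

```text
t 8.23 p [ 0.5091 -0.3791  0.0426] xang 83.81 tilt 0.06 F [-12.3  11.5  30. ] open -0.002 g 15.35346963792108 q [-0.83  0.51  1.55 -0.    1.08 -0.72]
```

View pics/k2c.png

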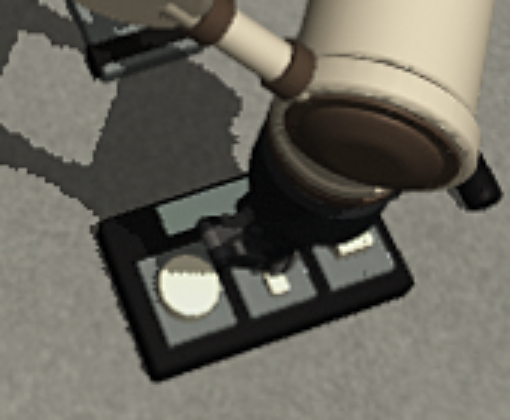

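The fingertips are on the bar key only, with the others free and it bottomed at z 0.0426. Now up and over the jack post, opening the gripper.

```bash

python3 -m jog '[[0,[0,0,-0.02],0],[0,[0,0,-0.04],0],[0,[0,0,-0.04],0],[0,[0,0,-0.04],0],[0,[0,0,-0.03],0],[30,[0,0,0],0],[30,[0,0,0],0]]' |grep -E "pos|wrist"
python3 -c "
from h import *
go([.540,-.066,.2],[.540,-.066,.066])"
```

```text
position: [0.5101, -0.3804, 0.2107]
wrist_force: [-0.1, 0.6, -0.8]
t 8.87 p [ 0.5101 -0.3804  0.2107] xang 83.76 tilt 0.4 F [-0.1  0.6 -0.8] open 0.272 g 0.0 q [-0.83  0.32  1.44  0.    1.37 -0.72]
[ 0.54  -0.066  0.2  ] tool shift mm [315.8  -4.5   9.3]
[ 0.54  -0.066  0.066] tool shift mm [  0.6  -0.7 134. ]
```

```bash

python3 -m jog '[[60,[0.035,0,0],0],[60,[0.035,-0.001,0],0],[60,[0.035,0,0],0],[60,[0.035,-0.001,0],0],[60,[0.035,0,0],0],[60,[0.035,-0.001,0],0],[60,[0.035,0,0],0],[60,[0.035,-0.001,0],0],[60,[0.035,0,0.01],0],[60,[0,0,0],0]]' |grep -E "pos|wrist"
python3 -c "
from h import *
go([.540,-.066,.066]);snap('side','j1');snap('top','j1t')
im=cv2.imread('pics/j1.png')[170:390,280:440];im2=cv2.imread('pics/j1t.png')[150:290,290:450]
cv2.imwrite('pics/j1c.png',np.hstack([cv2.resize(im,(400,550)),cv2.copyMakeBorder(cv2.resize(im2,(400,350)),0,200,0,0,0)]))"
```

```text
position: [0.5373, -0.0592, 0.1939]
wrist_force: [-0.1, 0.4, -0.6]
t 9.7 p [ 0.5373 -0.0592  0.1939] xang 84.06 tilt 0.38 F [-0.1  0.4 -0.6] open 0.599 g 0.0 q [-0.33  0.1   1.73  0.    1.31 -0.23]
[ 0.54  -0.066  0.066] tool shift mm [ -7.    4.1 127.8]
```

View pics/j1c.png

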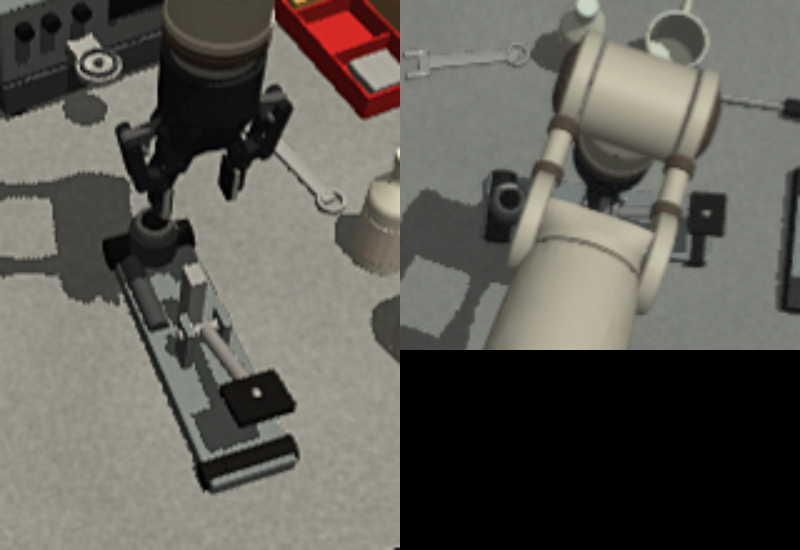

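```bash

python3 -m jog '[[60,[-0.006,0.005,0],0],[60,[0,0,0.03],0],[60,[0,0,0.03],0],[60,[0,0,0.03],0],[60,[0,0,0.02],0],[60,[0,0,0.018],0],[60,[0,0,0],0],[60,[0,0,0],0]]' |grep -E "pos|wrist"
python3 -c "
from h import *
go([.542,-.065,.066]);_,d=snap('side','j2')
im=cv2.imread('pics/j2.png')[200:370,280:440];cv2.imwrite('pics/j2c.png',cv2.resize(im,(560,595)))"
```

```text
position: [0.5426, -0.0732, 0.0685]
wrist_force: [0.3, -0.4, -0.3]
t 10.47 p [ 0.5426 -0.0732  0.0685] xang 83.64 tilt 0.12 F [ 0.3 -0.4 -0.3] open 0.6 g 0.0 q [-0.35  0.28  1.8  -0.    1.06 -0.24]
[ 0.542 -0.065  0.066] tool shift mm [ 8.1 -1.5  2.5]
```

View pics/j2c.png

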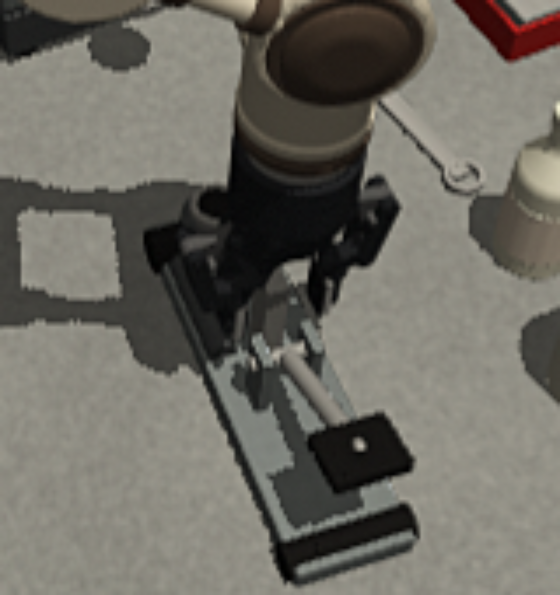

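The post is between the fingers and the yoke is behind them. Shift forward 8 mm and close.

```bash

python3 -m jog '[[60,[0.008,-0.001,0.002],0],[60,[0,0,0],0],[0,[0,0,0],0],[0,[0,0,0],0],[0,[0,0,0],0],[0,[0,0,0],0],[0,[0,0,0],0],[0,[0,0,0],0]]' 80
python3 -m jog '[[0,[0,0,-0.005],0],[0,[0,0,-0.005],0],[0,[0,0,-0.01],0],[0,[0,0,-0.01],0],[0,[0,0,-0.01],0],[0,[0,0,-0.01],0],[0,[0,0,0],0],[0,[0,0,0],0]]'
python3 -c "
from h import *
st();snap('side','j3');snap('top','j3t')
im=cv2.imread('pics/j3.png')[130:390,270:450];im2=cv2.imread('pics/j3t.png')[150:290,240:450]
cv2.imwrite('pics/j3c.png',np.hstack([cv2.resize(im,(360,520)),cv2.copyMakeBorder(cv2.resize(im2,(420,280)),0,240,0,0,0)]))"
```

```text
t: 11.18
position: [0.5428, -0.0638, 0.0678]
ee_rot: [0.745, 0.667, -0.0, -0.0]
wrist_force: [-4.8, 0.2, 6.3]
opening: 0.179
gripper_force: 77.9
t: 11.85
position: [0.5439, -0.0642, 0.1185]
ee_rot: [0.745, 0.668, 0.001, 0.001]
wrist_force: [0.6, -0.3, -8.4]
opening: 0.178
gripper_force: 78.4
t 11.85 p [ 0.5439 -0.0642  0.1185] xang 83.75 tilt 0.15 F [ 0.6 -0.3 -8.4] open 0.178 g 78.43109607696533 q [-0.34  0.2   1.78 -0.    1.16 -0.23]
```

View pics/j3c.png

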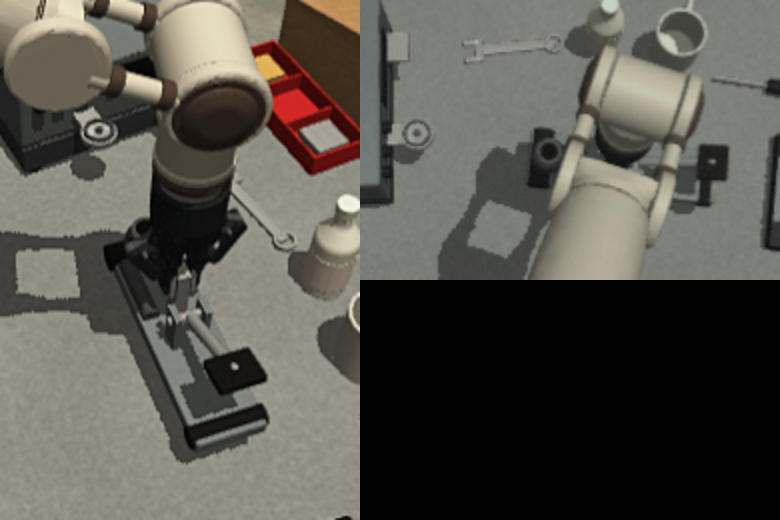

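Lifted cleanly and level. I'll measure the saddle relative to the TCP from these frames.

```bash
python3 - <<'E'
from h import *
dz=.0507
a=atz('top',[(334,226),(416.5,230.5)],np.array([.066+dz,.114+dz]))
c=cloud('top',np.load('pics/j3t.npy'))
# saddle ring: depth fit around
for nm,(zz) in (('sad',.066+dz),('pad',.114+dz)):
  for n,f in(('top','j3t'),('side','j3')):
    cc=cloud(n,np.load(f'pics/{f}.npy')).reshape(-1,3); ctr=a[0] if nm=='sad' else a[1]
    s=cc[(abs(cc[:,2]-zz)<.005)&(np.hypot(*(cc[:,:2]-ctr[:2]).T)<.04)]
    if len(s)>5: print(nm,n,len(s),s.mean(0).round(4),((s.min(0)+s.max(0))/2).round(4),(s.max(0)-s.min(0)).round(3))
print(a.round(4))
v=a[0]-a[1];print(np.degrees(np.arctan2(v[1],v[0])),np.hypot(*v[:2]))
# lift pad ring (z .09)
for n,f in(('top','j3t'),('side','j3')):
    cc=cloud(n,np.load(f'pics/{f}.npy')).reshape(-1,3)
    s=cc[(abs(cc[:,2]-.09)<.008)&(np.hypot(*(cc[:,:2]-[.588,.217]).T)<.03)&(cc[:,1]<.235)]
    print('lift',n,len(s),((s.min(0)+s.max(0))/2).round(4),(s.max(0)-s.min(0)).round(3),s.min(0).round(4))
    # wrong bracket & front face
    s=cc[(abs(cc[:,2]-.03)<.015)&(cc[:,0]>.5)&(cc[:,0]<.77)&(cc[:,1]>.24)&(cc[:,1]<.28)]
    if len(s)>50:
        p=np.polyfit(s[:,0],s[:,1],1);print('front',n,len(s),p, 'ang',90+np.degrees(np.arctan(p[0])),np.polyval(p,.588))
E
```

```text
sad top 112 [0.5534 0.0273 0.1157] [0.5538 0.0276 0.1167] [0.033 0.035 0.01 ]
sad side 63 [0.5477 0.0322 0.1154] [0.5497 0.0323 0.1157] [0.029 0.025 0.006]
pad top 218 [ 0.5274 -0.2008  0.1638] [ 0.5278 -0.1986  0.1644] [0.05  0.043 0.009]
pad side 451 [ 0.5273 -0.2018  0.1643] [ 0.528  -0.2002  0.1647] [0.052 0.043 0.01 ]
[[ 0.5518  0.0277  0.1167]
 [ 0.5275 -0.1982  0.1647]]
83.87066863156001 0.22714557564503285
lift top 185 [0.5875 0.2154 0.0903] [0.046 0.039 0.015] [0.5646 0.196  0.0826]
front top 86 [0.02903758 0.24731085] ang 91.66326314175656 0.26438494294695103
lift side 213 [0.5868 0.2135 0.0897] [0.049 0.042 0.015] [0.5624 0.1924 0.0821]
front side 370 [0.02610959 0.24848852] ang 91.49562932837947 0.2638409527315154
```

```bash

python3 -m jog '[[0,[0,0,0],-2],[0,[0,0,0],-3],[0,[0,0,0],-2.8],[0,[0,0,0],0],[0,[0.015,0.008,0.002],0],[0,[0.025,0.012,0.004],0],[0,[0.03,0.015,0.01],0],[0,[0.025,0.012,0.01],0],[0,[0.015,0,0.008],0],[0,[0,0,0],0]]' |grep -E "pos|wrist"
python3 -c "
from h import *
go([.5906,.07,.075],[.5906,.1245,.075]);snap('side','j4');snap('top','j4t')
im=cv2.imread('pics/j4.png')[130:330,270:450];im2=cv2.imread('pics/j4t.png')[160:280,240:420]
cv2.imwrite('pics/j4c.png',np.hstack([cv2.resize(im,(396,440)),cv2.copyMakeBorder(cv2.resize(im2,(396,264)),0,176,0,0,0)]))"
```

```text
position: [0.5849, 0.0512, 0.0802]
wrist_force: [-1.7, -0.5, -9.6]
t 12.78 p [0.5849 0.0512 0.0802] xang 91.64 tilt 0.36 F [-1.7 -0.5 -9.6] open 0.174 g 79.47256922721863 q [-0.12  0.35  1.68  0.    1.11 -0.15]
[0.5906 0.07   0.075 ] tool shift mm [18.6  6.3  5.2]
[0.5906 0.1245 0.075 ] tool shift mm [54.5  1.6  0.1]
```

```bash

python3 -m jog '[[0,[0.008,0.005,0.003],0],[0,[0.008,0.002,0.002],0],[0,[0,0,0],0],[0,[0,0,0],0],[0,[0,0,0],0]]' |grep -E "pos|wrist"
python3 - <<'E'
from h import *
p,r=go([.5906,.1245,.075]) or (None,None)
E
python3 - <<'E'
from h import *
p=np.array(bot.observe()['position']);dz=p[2]-.0678
for n in('top','side'):
  _,d=snap(n,'q'+n); cc=cloud(n,d).reshape(-1,3)
  s=cc[(abs(cc[:,2]-.066-dz)<.005)&(np.hypot(*(cc[:,:2]-p[:2]-[-.0026,.093]).T)<.03)]
  print(n,len(s),((s.min(0)+s.max(0))/2).round(4),(s.max(0)-s.min(0)).round(3),s.mean(0).round(4))
a=cv2.imread('pics/qtop.png')[170:260,240:400];b=cv2.imread('pics/qside.png')[150:270,270:430]
cv2.imwrite('pics/q.png',np.vstack([cv2.resize(a,(480,270)),cv2.resize(b,(440,330))[:, :].copy() if 0 else cv2.copyMakeBorder(cv2.resize(b,(440,330)),0,0,0,40,0)]))
E
```

```text
position: [0.5936, 0.0632, 0.0784]
wrist_force: [0.2, -0.4, -9.1]
t 13.3 p [0.5936 0.0632 0.0784] xang 91.54 tilt 0.02 F [ 0.2 -0.4 -9.1] open 0.179 g 79.48467135429382 q [-0.1   0.37  1.66 -0.    1.11 -0.12]
[0.5906 0.1245 0.075 ] tool shift mm [61.3 -1.3  3.4]
top 54 [0.5928 0.1623 0.0766] [0.034 0.018 0.009] [0.5935 0.1621 0.0765]
side 49 [0.5888 0.1615 0.0751] [0.03  0.019 0.006] [0.5894 0.162  0.0752]
```

View pics/q.png

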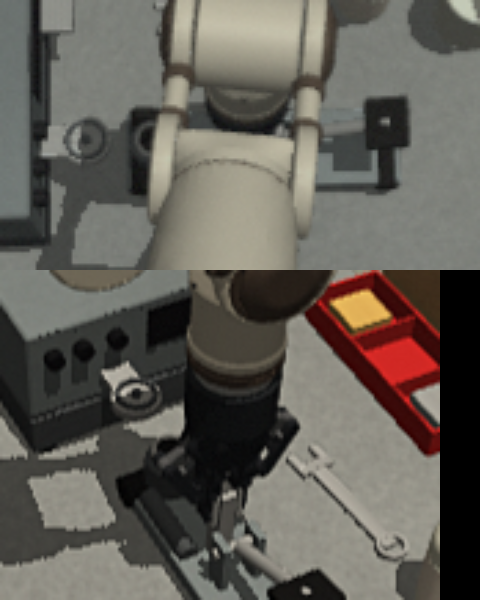

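Top crop: saddle at about (290,215), pad (268.7,216.7), paddle hole at about (369.3,210).

```bash
python3 - <<'E'
from h import *
pd=atz('top',[(369,210)],.114+.0106)[0]
c=cloud('top',np.load('pics/qtop.npy')).reshape(-1,3)
s=c[(abs(c[:,2]-.1246)<.005)&(np.hypot(*(c[:,:2]-pd[:2]).T)<.045)];print(pd.round(4),len(s),((s.min(0)+s.max(0))/2).round(4))
c=cloud('side',np.load('pics/qside.npy')).reshape(-1,3)
s=c[(abs(c[:,2]-.1246)<.005)&(np.hypot(*(c[:,:2]-pd[:2]).T)<.045)];print('side',len(s),((s.min(0)+s.max(0))/2).round(4))
print(atz('top',[(268.7,216.7)],.09)[0].round(4))
E
```

```text
[ 0.5967 -0.0728  0.1246] 211 [ 0.597  -0.0705  0.1246]
side 306 [ 0.5957 -0.075   0.1246]
[0.5864 0.2179 0.09  ]
```

```bash

python3 -m jog '[[0,[0,0,0.003],0],[0,[0.01,0,0],0],[0,[0.015,0,0],0],[0,[0.015,-0.001,0],0],[0,[0.015,0,0],0],[0,[0.0075,0,0],0],[0,[0,0,0],0],[0,[0,0,0],0]]' |grep -E "pos|wrist"
python3 - <<'E'
from h import *
st()
p=np.array(bot.observe()['position']);dz=p[2]-.0678
for n in('top','side'):
  _,d=snap(n,'w'+n); cc=cloud(n,d).reshape(-1,3)
  s=cc[(abs(cc[:,2]-.114-dz)<.006)&(np.hypot(*(cc[:,:2]-p[:2]-[.003,-.134]).T)<.045)]
  print(n,len(s),((s.min(0)+s.max(0))/2).round(4))
a=cv2.imread('pics/wtop.png')[190:240,250:290];b=cv2.imread('pics/wside.png')[170:250,280:380]
cv2.imwrite('pics/w.png',np.hstack([cv2.resize(a,(320,400)),cv2.resize(b,(480,400))]))
E
```

```text
position: [0.5908, 0.1261, 0.0752]
wrist_force: [-0.2, -0.4, -8.4]
t 14.07 p [0.5908 0.1261 0.0752] xang 91.61 tilt 0.04 F [-0.2 -0.4 -8.4] open 0.175 g 79.47174310684204 q [ 0.01  0.39  1.64 -0.    1.11 -0.02]
top 221 [ 0.5944 -0.0087  0.1214]
side 292 [ 0.5921 -0.0117  0.1211]
```

View pics/w.png

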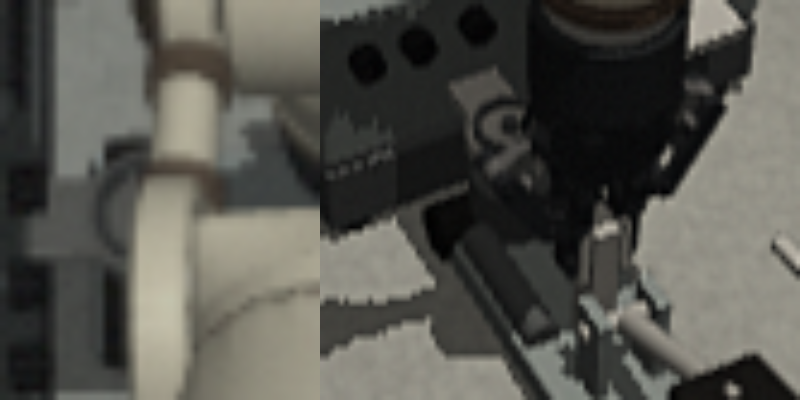

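The saddle estimate matches the pad to within about 1–2 mm in each camera. Set it down and release.

```bash

python3 -m jog '[[0,[0,0.001,0.002],0],[0,[0,0,0.002],0],[0,[0,0,0.002],0],[0,[0,0,0.001],0],[0,[0,0,0.001],0],[0,[0,0,0],0],[0,[0,0,0],0]]' |grep -E "pos|wrist"
```

```text
position: [0.5918, 0.1257, 0.0679]
wrist_force: [-4.5, -2.5, -0.7]
```

```bash

python3 -m jog '[[60,[0,0,0],0],[60,[0,0,0],0],[60,[0,0,0],0],[60,[0,0,0],0],[60,[0,0,-0.01],0],[60,[0,0,-0.03],0],[60,[0,0,-0.04],0],[60,[0,0,-0.04],0],[60,[0,0,0],0],[60,[0,0,0],0]]' |grep -E "pos|wrist|open"
python3 - <<'E'
from h import *
p,r=st()
for n in('top','side'):
  _,d=snap(n,'v'+n); cc=cloud(n,d).reshape(-1,3)
  s=cc[(abs(cc[:,2]-.114)<.006)&(np.hypot(*(cc[:,:2]-[.594,-.009]).T)<.045)]
  print(n,len(s),((s.min(0)+s.max(0))/2).round(4))
go([.5935,-.010,.15],[.5935,-.010,.12])
E
```

```text
position: [0.5945, 0.1262, 0.1921]
wrist_force: [-0.0, -0.4, -0.1]
opening: 0.599
t 15.58 p [0.5945 0.1262 0.1921] xang 91.56 tilt 0.5 F [-0.  -0.4 -0.1] open 0.599 g 0.0 q [ 0.01  0.27  1.55  0.    1.32 -0.02]
top 210 [ 0.5953 -0.0103  0.1139]
side 275 [ 0.5934 -0.0123  0.1134]
t 15.68 p [0.5916 0.1261 0.1872] xang 91.55 tilt 0.02 F [-0.8 -0.9 -0.7] open 0.595 g 0.0 q [ 0.01  0.27  1.56  0.    1.32 -0.02]
[ 0.5935 -0.01    0.15  ] tool shift mm [-136.1   -1.8   37.2]
[ 0.5935 -0.01    0.12  ] tool shift mm [-0.  0. 30.]
```

```bash

python3 -m jog '[[0,[-0.02,0,0],0],[0,[-0.03,-0.001,0],0],[0,[-0.03,0,0],0],[0,[-0.03,-0.001,0.01],0],[0,[-0.026,0,0.01],0],[0,[0,0,0.01],0],[0,[0,0,0.01],0],[0,[0,0,0.01],0],[0,[0,0,0.01],0],[0,[0,0,0],0]]' 40 |grep -E "pos|wrist|open"
python3 -m jog '[[0,[0,0,0],0],[0,[0,0,0],0]]'
python3 -c "
from h import *
go([.5937,-.011,.119])"
```

```text
position: [0.5915, -0.0084, 0.1239]
wrist_force: [0.1, -1.0, 0.1]
opening: 0.001
t: 16.68
position: [0.5939, -0.0093, 0.1277]
ee_rot: [0.697, 0.717, 0.0, 0.0]
wrist_force: [0.2, 0.0, 0.9]
opening: 0.001
gripper_force: 0.0
t 16.68 p [ 0.5939 -0.0093  0.1277] xang 91.61 tilt 0.04 F [0.2 0.  0.9] open 0.001 g 0.0 q [-0.22  0.3   1.64  0.    1.2  -0.25]
[ 0.5937 -0.011   0.119 ] tool shift mm [-1.7 -0.2  8.7]
```

```bash

python3 -m jog '[[0,[-0.001,0,0.006],0],[0,[0,0,0.004],0],[0,[0,0,0.004],0],[0,[-0.001,0,0.004],0],[0,[-0.001,0,0.004],0],[0,[-0.001,0,0.004],0],[0,[-0.001,0,0.004],0],[0,[-0.001,0,0.004],0],[0,[-0.001,0,0.004],0],[0,[0,0,0],0]]' |grep -E "pos|wrist"
python3 -m jog '[[0,[-0.001,0,0.004],0],[0,[-0.001,0,0.004],0],[0,[-0.001,0,0.004],0],[0,[0,0,0.004],0],[0,[-0.001,0,0.004],0],[0,[0,0,0.004],0],[0,[0,0,0.003],0],[0,[0,0,0],0],[0,[0,0,0],0]]' |grep -E "pos|wrist"
python3 - <<'E'
from h import *
st()
for n in('top','side'):
  _,d=snap(n,'u'+n); cc=cloud(n,d).reshape(-1,3)
  s=cc[(cc[:,2]>.07)&(np.hypot(*(cc[:,:2]-[.588,.217]).T)<.03)&(cc[:,1]<.235)&(cc[:,2]<.13)]
  print('pad',n,len(s),np.percentile(s[:,2],[50,75,90]).round(4),((s.min(0)+s.max(0))/2).round(4))
E
```

```text
position: [0.5946, -0.0184, 0.0906]
wrist_force: [-3.1, -3.5, 11.3]
position: [0.5948, -0.0221, 0.0641]
wrist_force: [-3.9, -3.1, 11.8]
t 18.27 p [ 0.5948 -0.0221  0.0641] xang 91.55 tilt 0.14 F [-3.9 -3.1 11.8] open 0.001 g 6.136121246963739 q [-0.24  0.39  1.67 -0.    1.08 -0.27]
pad top 188 [0.1108 0.1128 0.1156] [0.5882 0.2163 0.1093]
pad side 256 [0.1075 0.1106 0.1136] [0.5868 0.2152 0.094 ]
```

The pad is up about 20 mm. Pushing on to the stop.

```bash

for i in 1 2; do python3 -m jog '[[0,[0,0,0.002],0],[0,[0,0,0.002],0],[0,[0,0,0],0],[0,[0,0,0],0]]' | grep -E "pos|wrist"; done
```

```text
position: [0.5948, -0.0221, 0.0602]
wrist_force: [-5.0, -2.7, 12.7]
position: [0.5952, -0.0221, 0.0589]
wrist_force: [-12.5, -1.8, 29.1]
```

Handle at its stop (z 0.0589, force jump). Now all the way back up.

```bash

python3 -m jog '[[0,[0,0,-0.005],0],[0,[0,0,-0.006],0],[0,[0.001,0,-0.006],0],[0,[0.001,0,-0.006],0],[0,[0.001,0,-0.006],0],[0,[0.001,0,-0.006],0],[0,[0.001,0,-0.006],0],[0,[0.001,0,-0.006],0],[0,[0.001,0,-0.006],0],[0,[0.001,0,-0.006],0]]' |grep -E "pos|wrist"
python3 -m jog '[[0,[0.001,0,-0.006],0],[0,[0.001,0,-0.006],0],[0,[0,0,-0.008],0],[0,[0,0,-0.01],0],[0,[0,0,-0.01],0],[0,[0,0,0],0],[0,[0,0,0],0],[0,[0,0,0],0],[0,[0,0,0],0]]' |grep -E "pos|wrist"
python3 - <<'E'
from h import *
st()
for n in('top','side'):
  _,d=snap(n,'x'+n); cc=cloud(n,d).reshape(-1,3)
  s=cc[(cc[:,2]>.07)&(np.hypot(*(cc[:,:2]-[.588,.217]).T)<.03)&(cc[:,1]<.235)&(cc[:,2]<.13)]
  print('pad',n,len(s),np.percentile(s[:,2],[50,75,90]).round(4),((s.min(0)+s.max(0))/2).round(4))
  s=cc[(abs(cc[:,2]-.114)<.006)&(np.hypot(*(cc[:,:2]-[.594,-.011]).T)<.045)]
  print('paddle',n,len(s),((s.min(0)+s.max(0))/2).round(4),(s.max(0)-s.min(0)).round(3))
E
```

```text
position: [0.5931, -0.0126, 0.113]
wrist_force: [-0.5, -0.5, -0.1]
position: [0.5931, -0.0109, 0.1526]
wrist_force: [-0.3, -0.3, -0.2]
t 20.62 p [ 0.5931 -0.0109  0.1526] xang 91.55 tilt 0.07 F [-0.3 -0.3 -0.2] open 0.002 g 0.0 q [-0.22  0.28  1.62 -0.    1.25 -0.25]
pad top 191 [0.0908 0.0935 0.0961] [0.5874 0.2156 0.0895]
paddle top 13 [0.6093 0.0037 0.1128] [0.013 0.011 0.006]
pad side 227 [0.089  0.0919 0.0937] [0.5868 0.2138 0.087 ]
paddle side 285 [ 0.5928 -0.0121  0.1137] [0.05  0.042 0.011]
```

Handle fully up, chassis down, jack not shifted. Second push, to hold.

```bash

python3 -m jog '[[0,[0,0,0.014],0],[0,[0,0,0.014],0],[0,[0,0,0.004],0],[0,[0,0,0.004],0],[0,[0,0,0.004],0],[0,[-0.001,0,0.004],0],[0,[-0.001,0,0.004],0],[0,[-0.001,0,0.004],0],[0,[-0.001,0,0.004],0],[0,[-0.001,0,0.004],0]]' |grep -E "pos|wrist"
python3 -m jog '[[0,[-0.001,0,0.004],0],[0,[-0.001,0,0.004],0],[0,[-0.001,0,0.004],0],[0,[-0.001,0,0.004],0],[0,[-0.001,0,0.004],0],[0,[-0.001,0,0.004],0],[0,[0,0,0.004],0],[0,[0,0,0.004],0],[0,[0,0,0.003],0],[0,[0,0,0],0]]' |grep -E "pos|wrist"
python3 -m jog '[[0,[0,0,0.002],0],[0,[0,0,0.001],0],[0,[0,0,0],0],[0,[0,0,0],0]]' | grep -E "pos|wrist"
```

```text
position: [0.5946, -0.0172, 0.0942]
wrist_force: [-2.2, -4.8, 5.8]
position: [0.595, -0.0221, 0.0601]
wrist_force: [-4.4, -0.3, 12.9]
position: [0.5952, -0.0221, 0.0593]
wrist_force: [-10.8, 0.9, 24.2]
```

```bash

python3 -m jog '[[0,[0,0,0.001],0],[0,[0,0,0],0],[0,[0,0,0],0],[0,[0,0,0],0],[0,[0,0,0],0],[0,[0,0,0],0]]' | grep -E "pos|wrist"
python3 - <<'E'
from h import *
st()
for n in('top','side'):
  _,d=snap(n,'z'+n); cc=cloud(n,d).reshape(-1,3)
  s=cc[(cc[:,2]>.07)&(np.hypot(*(cc[:,:2]-[.588,.217]).T)<.03)&(cc[:,1]<.235)&(cc[:,2]<.13)]
  print('pad',n,len(s),np.percentile(s[:,2],[50,75,90]).round(4))
E
```

```text
position: [0.5952, -0.0221, 0.0589]
wrist_force: [-12.2, 1.5, 28.0]
t 23.22 p [ 0.5952 -0.0221  0.0589] xang 91.58 tilt 0.11 F [-12.2   1.5  28. ] open -0.001 g 13.688498809933662 q [-0.24  0.4   1.67  0.    1.07 -0.27]
pad top 184 [0.1141 0.1168 0.1198]
pad side 225 [0.1098 0.1134 0.117 ]
```

Held at the stop, with the pad raised about 22 mm.

```bash
python3 -c "
from h import *
print(bot.hand_in())"
```

```text
the job is handed in; nothing more can be done
None
```

The job is handed in (verdict not shown): the keys were pressed round, square, bar, each fully down; the jack saddle sits within about 2 mm of the lift pad's centre; and after one full pump the handle is held at its stop with the chassis raised about 22 mm at the pad.

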